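# Clear the warming box lid and hold it open at the pointer

### The arm

A 6-joint arm with a two-finger parallel gripper is mounted at the origin on a cart in front of the work surface, level with it; the furniture and walls round the work are solid. World frame = base frame: x ahead of the robot, y to its left, z up, the work surface at z = 0. Lengths are in m, angles in rad, forces in N, time in s.
With the tool pointing down it reaches from about 0.425 to 0.95 m from the base axis. Payload 14.7 kg.
Tool frame: the origin (TCP) lies midway between the tips of the shut fingers; the grasp point (between the pads) lies 19 mm behind it; z points along the fingers, y is the line along which they close (so a half turn about z gives the same grasp; the last joint's range is limited). The gripper opens to 85 mm and grips with 20 to 120 N. Pads are 22 mm wide; open, the fingers measure 114 mm over their backs; the gripper's body (76 mm by 85 mm) begins 54 mm behind the grasp point. The pads swing forward as they close: fully open they stand 13 mm farther back than shut.
Start: joints at [1.214, 0.48, 1.596, -0, 1.065, -0.047], TCP at [0.198, 0.619, 0.231] pointing down, gripper open.
Joint ranges: [-2.75, 2.75], [-0.82, 2.05], [0.23, 2.67], [-1.56, 4.7], [0.09, 2.69], [-2.92, 2.92]. Speed limits (rad/s): [1.89, 1.89, 2.39, 3.01, 3.01, 3.01].

### API

Orientations are given as a unit quaternion [w, x, y, z].
In Python, from rig import ctrl gives the robot as it stands.
- The arm moves only by the tool servo_tool, never from a script. Its argument "plan" is a list of rows, each an object with "slide": the shift along the tool's x, y, z in m, a list of three; "roll": the turn about the tool's z in rad; "grip": the opening, from 0 (shut) to 1 (fully open). In form: [{"slide": [x, y, z], "roll": roll, "grip": grip}, ...]. A call has exactly 10 rows; each row is the pose to reach, as a shift and turn from the pose commanded when the call began, along the tool's axes at that moment; what a row does not reach only later rows make up. A row lasts 1/10 s, in which the tool goes at most 50 mm and 8.59 degrees, less where a joint would pass 70% of its speed; a pose out of reach is approached as far as the arm can. A call with a gripper value outside its range is refused whole. The fingers move at their own pace and stop on an object; "force" is the grip in N (left out, the last holds). Time passes only in rows, so rows that repeat a pose let the fingers close, or fill a call up. It gives the time, the measured TCP pose, the force, the opening and the grip force at its end, in the units of the state.
- ctrl.sense(): the state, without advancing time (a new reading comes with each control period).
- ctrl.capture(name): name is "side" or "top"; returns a dict with "color" (480x640x3 uint8, red, green, blue), "intrinsics" (3x3 intrinsics, pixels), "R" (3x3) and "t" (3): a world point X has camera coordinates R X + t. Camera axes: x right, y down, z forward; pixel columns grow to the right and rows downward; lengths in m; the calibration is good to about 2 mm. A picture is of the moment at which its call begins. There is no depth.
- ctrl.close_job(): hands the job in; it is judged then, once.
Trained networks look in a picture, given as the dict that the camera call returned (one of the last four; its "shot" number tells which), for a name from the list of things; names that differ only in an ending like _2 or _b are one class to them, and where a whole thing is asked for, a point or a joint stands for the part that bears it (a point fixed in the world has none). Each returns a list of dicts, best first, with "conf" (0 to 1); they miss things now and then, are a little off and sometimes report something else, mostly with a low value. They report only what shows in the picture. A call takes as long as a camera call. They do not tell look-alikes from the thing itself.
- ctrl.cut_out(picture, target): "mask" (480x640 bool, what is visible of it) and "bbox" ([centre column, centre row, width, height] in pixels, round what is visible of it).
The state is a dict: "time": time; "q": joint angles; "qvel": joint speeds; "joint_torque": joint torques, N m; "tcp_pos": TCP position; "tool_rot": TCP orientation; "wrist_force": force on the tool from outside, world axes, zero at the start; "ft_torque": the same for the moment, N m; "width": opening from 0.0 (shut) to 1.0 (fully open); "grip_force": force on a finger pad.
Only numpy, scipy, OpenCV 4.12 (cv2) and the standard library are available. Lean on these libraries where they do the work, as an engineer would, in place of code of your own. Each camera call takes 0.05 s, during which the arm holds its last target. There are 200 camera calls.

### The job

Take the scraper block and wipe the three loose resin chips off the shut lid of the warming box onto the table, without touching the chips with the gripper or the arm while they are on the lid. Put the scraper down on the table, clear of the box. Then lift the sprung lid by its T-handle until the lid lies in line with the pointer on the box's left side, and hold it there: finish with the gripper still holding the lid. Do not shift the pointer, and leave the powder jar, the vial and the small flask where they stand.

Things in the scene. Friction and masses are not known exactly. Their poses are not given: they have to be found in the camera images.
- warmer: warming box fixed to the table, turned up to 0.25 rad: grey housing 150 (x) x 200 (y) x 70 mm high, open on top under the lid; origin at the centre of its underside, x to the hinge side (away from the robot), y to its left, z up. Shut lid's flat top 80 mm above the table. The pointer stands along its left side (+y); the right side is free for wiping chips off. Two small jars inside.
- lid (a joint): angle of the lid, rad: 0 shut, grows as its front edge rises (to 1.4). Bare aluminium plate 148 x 200 x 10 mm. A hinge spring pulls it shut: with the lid's weight (0.3 kg) about 0.9 N m at 0 and 1.75 N m at 0.8 rad, that is 4.5 to 9 N at the handle, square to the lid; let go, it falls shut.
- lid_hinge (a point): middle of the lid's hinge axis, 75 mm above the table, at 75 mm along the box's +x; the axis runs along the box's y and lies in the lid's mid-plane
- lid_grip (a point): middle of the T-handle's grey barrel: round bar 18 mm thick, 34 mm long along the box's y, axis in the lid's mid-plane 195 mm in front of the hinge axis and 45 mm in front of the lid's edge, on a stalk 12 mm wide; 75 mm above the table when shut. It can be pinched from above by its flat ends, 34 mm apart, and swivels between the fingers as the lid rises.
- pointer (a joint): angle of the pointer, rad, set stiffly between 0.4 and 0.8: the pointer is a bare steel arm 112 mm long and 8 mm wide that turns about the same axis as the lid, 110 mm to the left of the box's middle. Value equal to the lid's angle = pointer and lid in line, seen from the side.
- pointer_tip (a point): free tip of the pointer arm, 112 mm from its pivot
- scraper: scraper block, 140 g, standing on the table left of the box: white blade block 120 mm (its x) x 30 mm (its y) x 25 mm high, on it an upright wooden grip 70 mm (x) x 24 mm (y), from 25 to 75 mm above its underside; origin at the centre of the underside, which is the wiping face; z up
- chip1: brown resin chip, flat and irregular, about 20 x 15 x 8 mm, 12 g; origin at the centre of its underside. Starts loose on top of the shut lid, within 47 mm of the lid's middle along the box's x and between 90 mm right and 35 mm left of the middle along the box's y.
- chip2: brown resin chip, flat and irregular, about 20 x 15 x 8 mm, 12 g; origin at the centre of its underside. Starts loose on top of the shut lid, within 47 mm of the lid's middle along the box's x and between 90 mm right and 35 mm left of the middle along the box's y.
- chip3: brown resin chip, flat and irregular, about 20 x 15 x 8 mm, 12 g; origin at the centre of its underside. Starts loose on top of the shut lid, within 47 mm of the lid's middle along the box's x and between 90 mm right and 35 mm left of the middle along the box's y.
- jar: big glass powder jar with cream lid, 102 mm across, 143 mm high, right of the box. Bystander, loose; origin at the centre of its underside.
- vial: small glass vial with white cap, 45 mm across, 68 mm high, front right. Bystander, loose; origin at the centre of its underside.
- flask: small aluminium flask, 41 mm across, 106 mm high, behind left. Bystander, loose; origin at the centre of its underside.
Mind the look-alikes: they are no part of the job. Several things have the shape of the scraper; the one meant has the colours described above.

How it is judged:
By the outcome, as a careful person would: the job done as asked, in the order asked, and still so for the second after the job is handed in, while the arm keeps its last pose, push and grip.
It also fails if it takes over 64 s, if anything falls off the work surface, if the arm or the gripper's body presses on something with over 40 N, if the wrist force passes 120 N, or if a joint passes its speed limit or range.

## Working session

There is one attempt and no reset: what is moved stays moved. The work goes in short steps, Python scripts to look and compute and a tool call to move; the robot and the scene stay as the last step left them, time stands still between calls to the robot, and variables do not carry over. Pictures are saved under pics/ and viewed, at most 12 in all, crops included, and the job is handed in when it is done.

Besides the shell and the picture viewer there is one more tool, called after "Call:" by a JSON object that holds its "fn" and its "kwargs", one argument or row to a line. servo_tool: Moves the arm, as the interface text tells. Its arguments: {"type":"object","properties":{"plan":{"type":"array"},"force":{"type":"number"}},"required":["plan"]}

```bash
mkdir -p pics; ls; python3 - <<'E'
from rig import ctrl
import cv2,numpy as np,pickle
print(ctrl.sense())
for n in("side","top"):
    p=ctrl.capture(n); cv2.imwrite(f"pics/{n}0.png",p["color"][:,:,::-1])
    print(n,p["intrinsics"].tolist(),p["R"].tolist(),p["t"].tolist())
    for k in("warmer","lid","lid_grip","pointer","scraper","chip1","jar","vial","flask"):
        r=ctrl.cut_out(p,k); print(k,[(round(d["conf"],2),np.round(d["bbox"]).astype(int).tolist()) for d in r[:5]])
E
```

```text
pics
{'time': 0.0, 'q': array([ 1.21441485e+00,  4.80852519e-01,  1.59686031e+00,  3.83136560e-05,
        1.06510446e+00, -4.66256017e-02]), 'qvel': array([-0.00039757,  0.0002108 ,  0.00179188,  0.0001626 , -0.00101729,
        0.00118457]), 'joint_torque': array([ 4.27971818e-04, -9.50662279e+01, -4.30178547e+01, -1.48289018e-04,
        1.27269753e-02,  3.55424891e-05]), 'tcp_pos': array([0.19797834, 0.61868718, 0.23066403]), 'tool_rot': array([-1.38965297e-04,  1.54268649e-01,  9.88028749e-01, -5.96574993e-04]), 'wrist_force': array([-1.13339815,  0.70590778,  0.27351668]), 'ft_torque': array([-0.00992222, -0.01263138,  0.01435216]), 'grip_force': 0.0, 'width': 1.0010037709767545}
side [[528.3129265364456, 0.0, 323.9950574292295], [0.0, 528.3129265364456, 233.9234444979962], [0.0, 0.0, 1.0]] [[0.9997672521050199, -0.009714037400213281, -0.01926341339859266], [-0.02150797093031946, -0.518634694171637, -0.8547253717937434], [-0.0016878402881652574, 0.8549407531980681, -0.5187229122723245]] [-0.5565148906319188, 0.09482436741589591, 1.2494951453580587]
warmer [(0.82, [319, 248, 95,
[... 643 characters left out ...]
28617960417955, -0.01521251312573891, -0.11829637950951478], [0.11844842769965548, -0.009512681795258724, -0.9929146382547404]] [-0.03670541537671286, 0.5368517492589927, 1.3296763215720886]
warmer [(0.58, [308, 232, 87, 91])]
lid [(0.74, [309, 234, 79, 78]), (0.68, [196, 246, 20, 49])]
lid_grip [(0.95, [313, 235, 81, 86]), (0.69, [266, 193, 2, 10])]
pointer []
scraper [(0.84, [227, 296, 48, 30]), (0.83, [382, 289, 43, 39]), (0.75, [195, 246, 18, 48]), (0.74, [154, 281, 51, 32])]
chip1 [(0.41, [322, 227, 6, 8]), (0.4, [341, 233, 8, 11])]
jar [(0.83, [467, 202, 57, 49])]
vial [(0.73, [437, 280, 18, 16]), (0.68, [307, 221, 12, 9])]
flask [(0.68, [189, 172, 25, 21]), (0.61, [310, 235, 81, 85])]
```

```bash
python3 - <<'E'
import cv2
s=cv2.imread("pics/side0.png");t=cv2.imread("pics/top0.png")
cv2.imwrite("pics/sc.png",cv2.resize(s[140:440,200:460],None,fx=2,fy=2,interpolation=cv2.INTER_CUBIC)[:600])
cv2.imwrite("pics/tc.png",cv2.resize(t[140:340,120:380],None,fx=3,fy=3,interpolation=cv2.INTER_CUBIC))
E
```

```text
(no output)
```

View pics/top0.png

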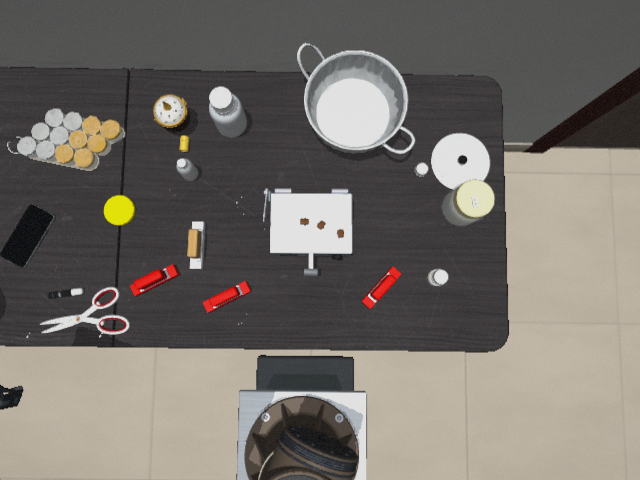

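View pics/sc.png

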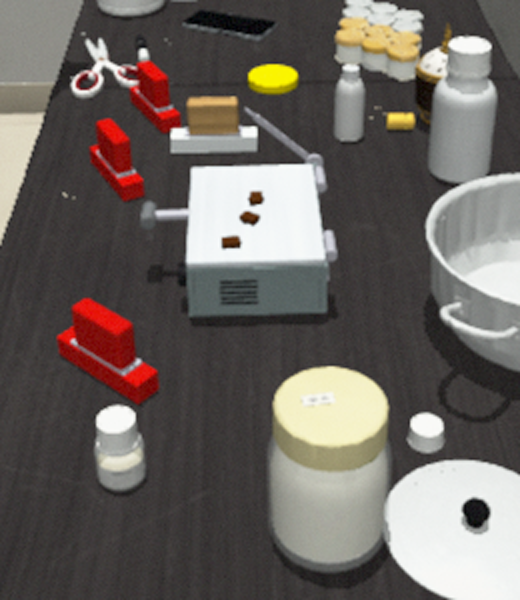

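View pics/tc.png

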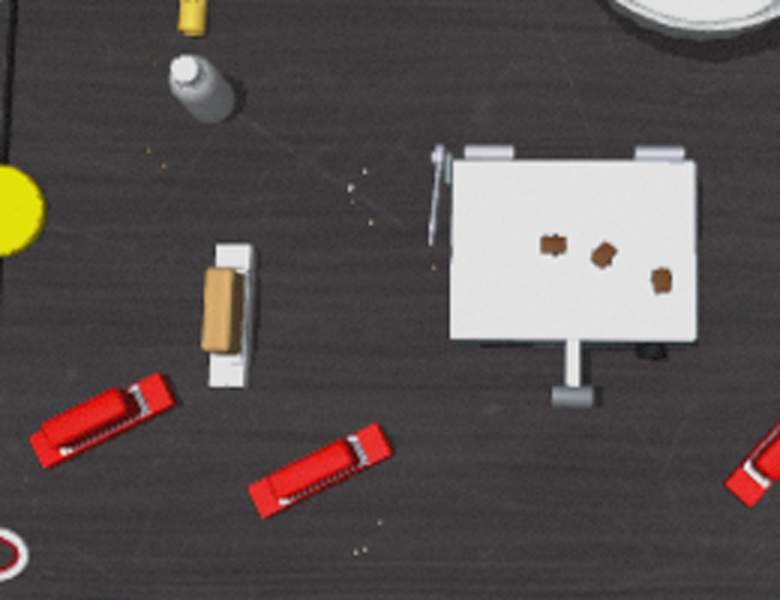

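White-and-wood scraper shows at top (196,246) / side (306,202). The red look-alikes are at top (154,281), (227,296) and (382,288). I choose the white one, and the close crop confirms its white blade and wooden grip. The three chips are on the lid at top (304,221), (321,225) and (341,233). The pointer tip is near top (264,221) / side (323,195).

```bash
cat > h.py <<'E'
import numpy as np,cv2
from rig import ctrl
def ray(p,uv):
    d=p["R"].T@np.linalg.inv(p["intrinsics"])@np.array([uv[0],uv[1],1.]); return -p["R"].T@p["t"],d
def plane(p,uv,n,k):
    o,d=ray(p,uv); n=np.array(n,float); return o+d*(k-n@o)/(n@d)
def atz(p,uv,z): return plane(p,uv,[0,0,1],z)
def proj(p,X):
    c=np.atleast_2d(X)@p["R"].T+p["t"]; c=c@p["intrinsics"].T; return c[:,:2]/c[:,2:]
def tri(p,a,q,b):
    o1,d1=ray(p,a);o2,d2=ray(q,b)
    s=np.linalg.lstsq(np.c_[d1,-d2],o2-o1,rcond=None)[0]
    A=o1+s[0]*d1;B=o2+s[1]*d2; return (A+B)/2,np.linalg.norm(A-B)
def frame():
    s=ctrl.sense(); w,x,y,z=s["tool_rot"]
    from scipy.spatial.transform import Rotation as R
    return s,R.from_quat([x,y,z,w]).as_matrix()
E
python3 - <<'E'
from h import *
t=ctrl.capture("top");s=ctrl.capture("side")
C=t["color"].astype(int)
# lid: white quad in top image
m=((C.min(2)>150)).astype(np.uint8); m[:,:250]=0;m[:,370:]=0;m[:185]=0;m[262:]=0
m=cv2.morphologyEx(m,cv2.MORPH_CLOSE,np.ones((9,9)));m=cv2.morphologyEx(m,cv2.MORPH_OPEN,np.ones((13,13)))
c=max(cv2.findContours(m,0,2)[0],key=cv2.contourArea)
P=np.array([atz(t,q[0],.08)[:2] for q in c]).astype(np.float32)
r=cv2.minAreaRect(P*1000);print("lid rect",r)
cen=np.array(r[0])/1000
m2=ctrl.cut_out(t,"scraper")
def brown(C):
    h=cv2.cvtColor(C,cv2.COLOR_RGB2HSV); 
    return ((h[...,0]<20)&(h[...,1]>110)&(h[...,2]<170)).astype(np.uint8)
b=brown(t["color"]);n,l,st,ce=cv2.connectedComponentsWithStats(b)
for i in range(1,n):
    if st[i,4]>15 and 265<ce[i,0]<355 and 190<ce[i,1]<255: print("chip",st[i],atz(t,ce[i],.085))
for d in m2:
    if abs(d["bbox"][0]-196)<8:
        w=d["mask"]; h=cv2.cvtColor(t["color"],cv2.COLOR_RGB2HSV)
        wood=((h[...,1]>70)&(h[...,2]>120)&w).astype(np.uint8)
        pts=np.argwhere(wood)[:,::-1]; q=np.array([atz(t,x,.075)[:2] for x in pts]).astype(np.float32)*1000
        print("wood",len(pts),cv2.minAreaRect(q))
        wh=w&(h[...,1]<60)&(h[...,2]>170)
        q=np.array([atz(t,x,.025)[:2] for x in np.argwhere(w)[:,::-1]]).astype(np.float32)*1000
        q2=np.array([atz(t,x,.025)[:2] for x in np.argwhere(wh)[:,::-1]]).astype(np.float32)*1000
        print("all",cv2.minAreaRect(q),"white",cv2.minAreaRect(q2))
print("barrel top px", atz(t,(311,271.5),.08))
for a,bb in (((264,221),(323.5,195)),((265.8,190.3),(357.5,220))): print("pointer tri",tri(t,a,s,bb))
S,R=frame();print(S["tcp_pos"],R.round(3).tolist())
for k,pn in(("jar",(467,202)),):print(atz(t,(475,199),.143), "vial",atz(t,(440,278),.068))
E
```

```text
lid rect ((569.2178955078125, -5.459022521972656), (213.93980407714844, 156.39988708496094), 89.91229248046875)
chip [301 219   7   5  35] [0.56780052 0.00294603 0.085     ]
chip [318 221   7   8  35] [ 0.56022937 -0.0381671   0.085     ]
chip [338 230   6   7  33] [ 0.54026155 -0.08557983  0.085     ]
wood 258 ((512.2474975585938, 274.86590576171875), (22.38944435119629, 66.46417236328125), 89.59988403320312)
all ((511.4549560546875, 276.85955810546875), (41.89638900756836, 121.76029968261719), 88.87126922607422) white ((511.47998046875, 274.7674255371094), (27.978662490844727, 117.44288635253906), 89.22055053710938)
barrel top px [ 0.44557725 -0.01594683  0.08      ]
pointer tri (array([0.55821018, 0.09466948, 0.1472332 ]), np.float64(0.0020708611470974664))
pointer tri (array([0.64262789, 0.09841118, 0.07534408]), np.float64(0.003123051652300265))
[0.19812653 0.61904094 0.23128868] [[-0.952, 0.305, -0.0], [0.305, 0.952, -0.0], [0.0, -0.0, -1.0]]
[ 0.617602   -0.39767196  0.143     ] vial [ 0.43495698 -0.33096074  0.068     ]
```

Call:
{"fn": "servo_tool", "kwargs": {
  "plan": [
    {"slide":[-0.04,-0.023,0],"roll":-0.1,"grip":1},
    {"slide":[-0.081,-0.046,0],"roll":-0.2,"grip":1},
    {"slide":[-0.121,-0.069,0],"roll":-0.31,"grip":1},
    {"slide":[-0.162,-0.092,0],"roll":-0.31,"grip":1},
    {"slide":[-0.202,-0.116,0],"roll":-0.31,"grip":1},
    {"slide":[-0.243,-0.139,0.01],"roll":-0.31,"grip":1},
    {"slide":[-0.283,-0.162,0.02],"roll":-0.31,"grip":1},
    {"slide":[-0.323,-0.185,0.03],"roll":-0.31,"grip":1},
    {"slide":[-0.364,-0.208,0.05],"roll":-0.31,"grip":1},
    {"slide":[-0.404,-0.231,0.07],"roll":-0.31,"grip":1}
  ]
}}

```text
time: 2.15
tcp_pos: [0.5131, 0.2754, 0.1617]
tool_rot: [0.001, -0.0, 1.0, 0.0]
wrist_force: [0.6, 0.8, -0.2]
width: 1.0
grip_force: 0.0
```

Call:
{"fn": "servo_tool", "kwargs": {
  "plan": [
    {"slide":[0,0,0.03],"roll":0,"grip":1},
    {"slide":[0,0,0.06],"roll":0,"grip":1},
    {"slide":[0,0,0.09],"roll":0,"grip":1},
    {"slide":[0,0,0.115],"roll":0,"grip":1},
    {"slide":[0,0,0.126],"roll":0,"grip":1},
    {"slide":[0,0,0.126],"roll":0,"grip":0.1},
    {"slide":[0,0,0.126],"roll":0,"grip":0.1},
    {"slide":[0,0,0.126],"roll":0,"grip":0.1},
    {"slide":[0,0,0.126],"roll":0,"grip":0.1},
    {"slide":[0,0,0.126],"roll":0,"grip":0.1}
  ],
  "force": 60
}}

```text
time: 3.15
tcp_pos: [0.512, 0.277, 0.0366]
tool_rot: [0.001, -0.0, 1.0, 0.0]
wrist_force: [-0.8, 1.4, 6.5]
width: 0.277
grip_force: 62.1
```

Call:
{"fn": "servo_tool", "kwargs": {
  "plan": [
    {"slide":[0,0,-0.02],"roll":0,"grip":0.1},
    {"slide":[0,0,-0.05],"roll":0,"grip":0.1},
    {"slide":[0,0,-0.09],"roll":0,"grip":0.1},
    {"slide":[0,0,-0.13],"roll":0,"grip":0.1},
    {"slide":[0,0,-0.16],"roll":0,"grip":0.1},
    {"slide":[0,0,-0.17],"roll":0,"grip":0.1},
    {"slide":[0,0,-0.17],"roll":0,"grip":0.1},
    {"slide":[0,0,-0.17],"roll":0,"grip":0.1},
    {"slide":[0,0,-0.17],"roll":0,"grip":0.1},
    {"slide":[0,0,-0.17],"roll":0,"grip":0.1}
  ]
}}

```text
time: 4.15
tcp_pos: [0.511, 0.2765, 0.2044]
tool_rot: [-0.001, -0.0, 1.0, -0.001]
wrist_force: [-0.2, 0.1, -2.2]
width: 0.275
grip_force: 61.1
```

```bash
cat > pt.py <<'E'
from h import *
import sys
t=ctrl.capture("top");s=ctrl.capture("side")
n=sys.argv[1]
a=cv2.resize(s["color"][150:350,210:410],(600,600),interpolation=cv2.INTER_CUBIC)
cv2.imwrite(f"pics/{n}s.png",a[:,:,::-1]); cv2.imwrite(f"pics/{n}s_raw.png",s["color"][:,:,::-1]);cv2.imwrite(f"pics/{n}t_raw.png",t["color"][:,:,::-1])
S,R=frame();print(S["tcp_pos"],S["width"],S["wrist_force"].round(1),S["time"])
E
python3 pt.py a; python3 - <<'E'
# fit box pose from side + top lid corners: measured px (crop estimates refined)
from h import *
t=cv2.imread("pics/top0.png"); g=cv2.cvtColor(t,cv2.COLOR_BGR2GRAY)
c=np.float32([[270,193.4],[351.7,193.4],[352.2,253.2],[270.2,253.4]]).reshape(-1,1,2)
cv2.cornerSubPix(g,c,(3,3),(-1,-1),(3,50,.01)); print(c[:,0])
p=ctrl.capture("top")
X=np.array([atz(p,q[0],.08) for q in c]);print(X.round(4),np.linalg.norm(X[0]-X[1]),np.linalg.norm(X[1]-X[2]),X.mean(0))
print("yaw",[np.arctan2(*(X[i]-X[j])[[1,0]]) for i,j in((1,2),(0,3))],[np.arctan2(-(X[i]-X[j])[0],(X[i]-X[j])[1]) for i,j in((0,1),(3,2))])
E
```

```text
[0.51128494 0.27666743 0.20488322] 0.2762436875895501 [-0.1  0.3 -1.5] 4.25
[[270.      193.4    ]
 [348.87274 192.62358]
 [351.24484 253.03036]
 [269.66974 252.34721]]
[[ 0.6357  0.0876  0.08  ]
 [ 0.6408 -0.1061  0.08  ]
 [ 0.4918 -0.1129  0.08  ]
 [ 0.4905  0.0849  0.08  ]] 0.19381258078111227 0.1491446119351581 [ 0.56468871 -0.01163775  0.08      ]
yaw [np.float64(0.04554768826776373), np.float64(0.018692651968225813)] [np.float64(0.026252037582099357), np.float64(0.00657009685466053)]
```

View pics/as.png

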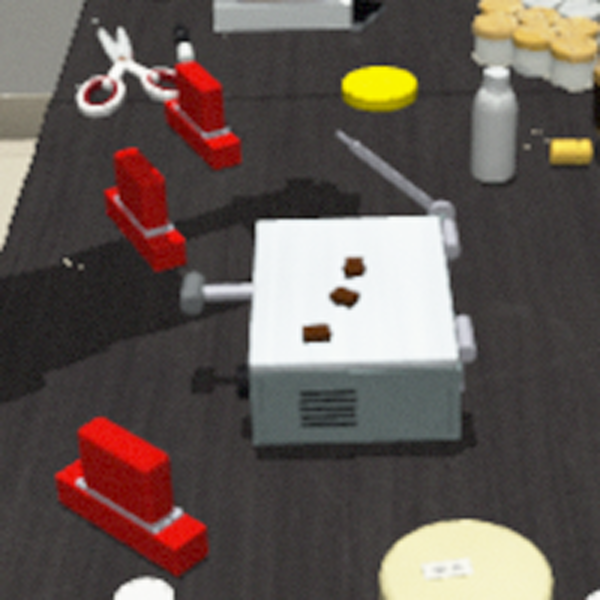

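The scraper is held above and left of the view. The chips are still on the lid at crop (354,267), (344,297) and (316,333), and the pointer is untouched. Next I go over the pointer and down onto the lid at its left.

Call:
{"fn": "servo_tool", "kwargs": {
  "plan": [
    {"slide":[-0.01,-0.02,-0.02],"roll":-0.02,"grip":0.1},
    {"slide":[-0.02,-0.055,-0.02],"roll":-0.02,"grip":0.1},
    {"slide":[-0.03,-0.1,-0.02],"roll":-0.02,"grip":0.1},
    {"slide":[-0.04,-0.145,-0.02],"roll":-0.02,"grip":0.1},
    {"slide":[-0.049,-0.185,-0.02],"roll":-0.02,"grip":0.1},
    {"slide":[-0.049,-0.215,-0.02],"roll":-0.02,"grip":0.1},
    {"slide":[-0.049,-0.231,-0.02],"roll":-0.02,"grip":0.1},
    {"slide":[-0.049,-0.231,-0.01],"roll":-0.02,"grip":0.1},
    {"slide":[-0.049,-0.231,0.01],"roll":-0.02,"grip":0.1},
    {"slide":[-0.049,-0.231,0.035],"roll":-0.02,"grip":0.1}
  ]
}}

```text
time: 5.3
tcp_pos: [0.5611, 0.0468, 0.1705]
tool_rot: [0.001, -0.01, 1.0, 0.0]
wrist_force: [1.0, 0.2, -1.7]
width: 0.278
grip_force: 61.3
```

Call:
{"fn": "servo_tool", "kwargs": {
  "plan": [
    {"slide":[0,0,0.01],"roll":0,"grip":0.1},
    {"slide":[0,0,0.02],"roll":0,"grip":0.1},
    {"slide":[0,0,0.03],"roll":0,"grip":0.1},
    {"slide":[0,0,0.04],"roll":0,"grip":0.1},
    {"slide":[0,0,0.045],"roll":0,"grip":0.1},
    {"slide":[0,0,0.048],"roll":0,"grip":0.1},
    {"slide":[0,0,0.048],"roll":0,"grip":0.1},
    {"slide":[0,0,0.048],"roll":0,"grip":0.1},
    {"slide":[0,0,0.048],"roll":0,"grip":0.1},
    {"slide":[0,0,0.048],"roll":0,"grip":0.1}
  ]
}}

```text
time: 6.3
tcp_pos: [0.5609, 0.0458, 0.1232]
tool_rot: [0.0, -0.01, 1.0, 0.0]
wrist_force: [-0.6, -0.6, -1.4]
width: 0.275
grip_force: 61.2
```

Call:
{"fn": "servo_tool", "kwargs": {
  "plan": [
    {"slide":[0,0,0.003],"roll":0,"grip":0.1},
    {"slide":[0,0,0.006],"roll":0,"grip":0.1},
    {"slide":[0,0,0.006],"roll":0,"grip":0.1},
    {"slide":[0,-0.005,0.006],"roll":0,"grip":0.1},
    {"slide":[0,-0.012,0.006],"roll":0,"grip":0.1},
    {"slide":[0,-0.02,0.006],"roll":0,"grip":0.1},
    {"slide":[0,-0.028,0.006],"roll":0,"grip":0.1},
    {"slide":[0,-0.036,0.006],"roll":0,"grip":0.1},
    {"slide":[0,-0.044,0.006],"roll":0,"grip":0.1},
    {"slide":[0,-0.052,0.006],"roll":0,"grip":0.1}
  ]
}}

```text
time: 7.3
tcp_pos: [0.5617, -0.007, 0.1169]
tool_rot: [0.0, -0.01, 1.0, -0.0]
wrist_force: [0.6, -0.4, -1.5]
width: 0.275
grip_force: 61.1
```

Call:
{"fn": "servo_tool", "kwargs": {
  "plan": [
    {"slide":[0,-0.009,0],"roll":0,"grip":0.1},
    {"slide":[0,-0.018,0],"roll":0,"grip":0.1},
    {"slide":[0,-0.027,0],"roll":0,"grip":0.1},
    {"slide":[0,-0.036,0],"roll":0,"grip":0.1},
    {"slide":[0,-0.045,0],"roll":0,"grip":0.1},
    {"slide":[0,-0.054,0],"roll":0,"grip":0.1},
    {"slide":[0,-0.063,0],"roll":0,"grip":0.1},
    {"slide":[0,-0.072,0],"roll":0,"grip":0.1},
    {"slide":[0,-0.081,0],"roll":0,"grip":0.1},
    {"slide":[0,-0.09,0],"roll":0,"grip":0.1}
  ]
}}

```text
time: 8.3
tcp_pos: [0.5635, -0.0969, 0.1168]
tool_rot: [-0.0, -0.01, 1.0, 0.0]
wrist_force: [0.3, -0.0, -1.4]
width: 0.273
grip_force: 61.1
```

Call:
{"fn": "servo_tool", "kwargs": {
  "plan": [
    {"slide":[0,-0.009,0],"roll":0,"grip":0.1},
    {"slide":[0,-0.018,0],"roll":0,"grip":0.1},
    {"slide":[0,-0.027,0],"roll":0,"grip":0.1},
    {"slide":[0,-0.036,0],"roll":0,"grip":0.1},
    {"slide":[0,-0.044,0],"roll":0,"grip":0.1},
    {"slide":[0,-0.048,0],"roll":0,"grip":0.1},
    {"slide":[0,-0.048,-0.02],"roll":0,"grip":0.1},
    {"slide":[0,-0.048,-0.06],"roll":0,"grip":0.1},
    {"slide":[0,-0.048,-0.1],"roll":0,"grip":0.1},
    {"slide":[0,-0.048,-0.12],"roll":0,"grip":0.1}
  ]
}}

```text
time: 9.3
tcp_pos: [0.5656, -0.1444, 0.2402]
tool_rot: [0.002, -0.01, 1.0, -0.001]
wrist_force: [0.5, 1.1, -1.7]
width: 0.272
grip_force: 61.1
```

```bash
python3 pt.py b; python3 - <<'E'
import cv2
a=cv2.imread("pics/bs_raw.png")[150:420,210:430];b=cv2.imread("pics/bt_raw.png")[140:360,230:480]
cv2.imwrite("pics/b2.png",cv2.hconcat([cv2.resize(a,(400,490)),cv2.resize(b,(400,490))]))
E
```

```text
[ 0.56612401 -0.14460617  0.24004193] 0.2724968592695348 [ 0.  -0.2 -2.4] 9.4
```

View pics/b2.png

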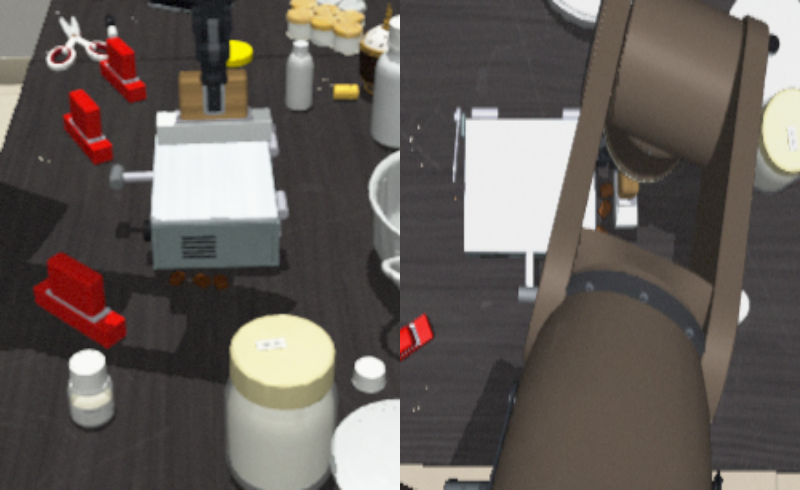

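All three chips lie on the table at the box's right, at side crop (178,279), (200,280) and (220,281). The lid is clear. Now I carry the scraper back over to its original spot on the left.

Call:
{"fn": "servo_tool", "kwargs": {
  "plan": [
    {"slide":[0,0.02,0],"roll":0,"grip":0.1},
    {"slide":[0,0.06,0],"roll":0,"grip":0.1},
    {"slide":[0.005,0.11,0],"roll":0,"grip":0.1},
    {"slide":[0.01,0.16,0],"roll":0,"grip":0.1},
    {"slide":[0.015,0.21,0],"roll":0,"grip":0.1},
    {"slide":[0.025,0.26,0],"roll":0,"grip":0.1},
    {"slide":[0.035,0.31,0],"roll":0,"grip":0.1},
    {"slide":[0.04,0.36,0],"roll":0,"grip":0.1},
    {"slide":[0.045,0.4,0.02],"roll":0,"grip":0.1},
    {"slide":[0.046,0.422,0.05],"roll":0,"grip":0.1}
  ]
}}

```text
time: 10.4
tcp_pos: [0.5096, 0.2805, 0.1866]
tool_rot: [0.001, -0.011, 1.0, 0.001]
wrist_force: [0.7, -0.2, -1.7]
width: 0.271
grip_force: 61.2
```

Call:
{"fn": "servo_tool", "kwargs": {
  "plan": [
    {"slide":[0,0,0.03],"roll":0,"grip":0.1},
    {"slide":[0,0,0.06],"roll":0,"grip":0.1},
    {"slide":[0,0,0.09],"roll":0,"grip":0.1},
    {"slide":[0,0,0.115],"roll":0,"grip":0.1},
    {"slide":[0,0,0.13],"roll":0,"grip":0.1},
    {"slide":[0,0,0.137],"roll":0,"grip":0.1},
    {"slide":[0,0,0.142],"roll":0,"grip":0.1},
    {"slide":[0,0,0.144],"roll":0,"grip":0.1},
    {"slide":[0,0,0.144],"roll":0,"grip":0.1},
    {"slide":[0,0,0.144],"roll":0,"grip":0.1}
  ]
}}

```text
time: 11.4
tcp_pos: [0.5104, 0.277, 0.0435]
tool_rot: [0.0, -0.01, 1.0, 0.0]
wrist_force: [-0.2, -0.5, -0.7]
width: 0.268
grip_force: 61.1
```

Call:
{"fn": "servo_tool", "kwargs": {
  "plan": [
    {"slide":[0,0,0.003],"roll":0,"grip":0.1},
    {"slide":[0,0,0.006],"roll":0,"grip":0.1},
    {"slide":[0,0,0.007],"roll":0,"grip":0.1},
    {"slide":[0,0,0.007],"roll":0,"grip":0.1},
    {"slide":[0,0,0.007],"roll":0,"grip":1},
    {"slide":[0,0,0.007],"roll":0,"grip":1},
    {"slide":[0,0,0.007],"roll":0,"grip":1},
    {"slide":[0,0,-0.02],"roll":0,"grip":1},
    {"slide":[0,0,-0.06],"roll":0,"grip":1},
    {"slide":[0,0,-0.1],"roll":0,"grip":1}
  ]
}}

```text
time: 12.4
tcp_pos: [0.5095, 0.2766, 0.1435]
tool_rot: [-0.001, -0.01, 1.0, -0.0]
wrist_force: [1.7, -0.2, -0.4]
width: 1.0
grip_force: 0.0
```

```bash
python3 pt.py c; python3 - <<'E'
import cv2
a=cv2.imread("pics/cs_raw.png")[150:350,210:410];b=cv2.imread("pics/ct_raw.png")[160:300,170:370]
cv2.imwrite("pics/c2.png",cv2.vconcat([cv2.resize(b,None,fx=4,fy=4,interpolation=2)]))
E
```

```text
[0.51257557 0.27810781 0.1476602 ] 1.0006628134072724 [-0.4  0.3 -0.5] 12.5
```

View pics/c2.png

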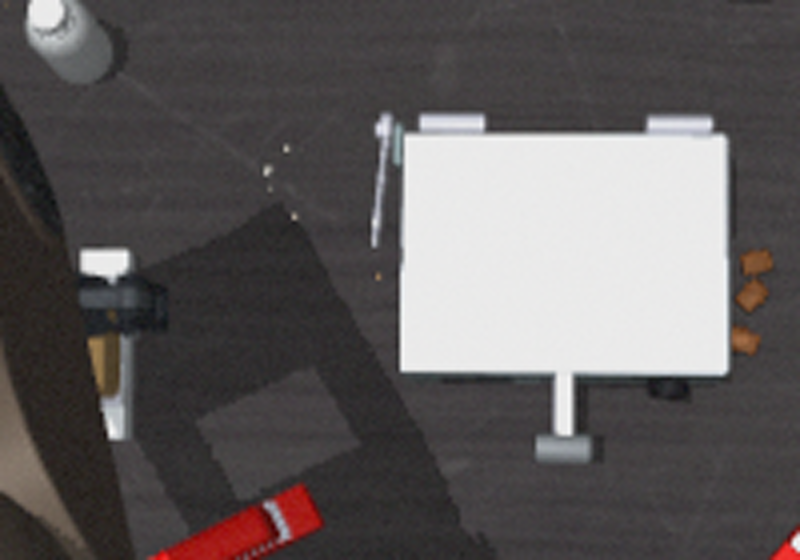

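View pics/cs.png

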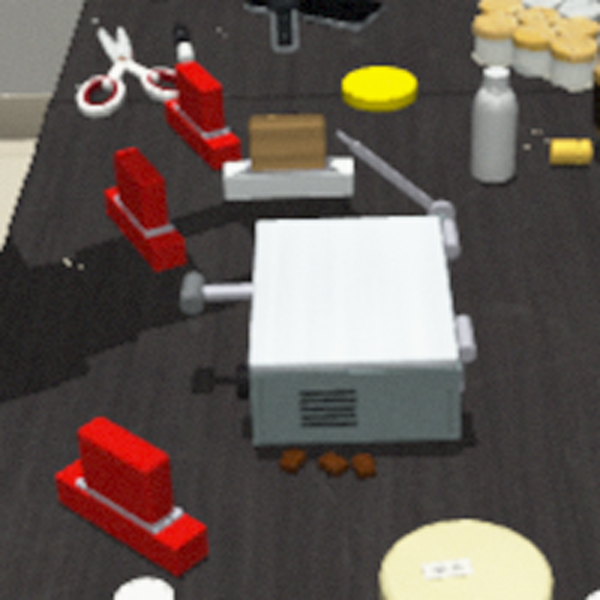

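The lid is clear, with the chips on the table at top crop (757,262), (751,296) and (745,341). The scraper stands on the table at side crop (288,160), clear of the box. The barrel is at top crop (564,448). Next I fit the box pose and pointer angle.

```bash
cat > fit.py <<'E'
from h import *
from scipy.optimize import least_squares
T=ctrl.capture("top");S=ctrl.capture("side")
f=lambda c,k,o:(np.array(c,float)+.5)/k-.5+o
lid=[[.073,.1,.08],[.073,-.1,.08],[-.075,-.1,.08],[-.075,.1,.08],[-.12,0,.075]]
top=f([[402,133],[728,133],[730,376],[399,373],[564,448]],4,[170,160])
sid=f([[443,217],[457,358],[250,363],[258,220],[192,293]],3,[210,150])
tp=f([[375,246],[384,123]],4,[170,160]); sp=f([[338,131],[441,208]],3,[210,150])
def W(v,P):
    c,s=np.cos(v[2]),np.sin(v[2]);P=np.array(P,float);return np.c_[v[0]+c*P[:,0]-s*P[:,1],v[1]+s*P[:,0]+c*P[:,1],P[:,2]]
def ptr(a): return [[.075-.112*np.cos(a),.11,.075+.112*np.sin(a)],[.075,.11,.075]]
def res(v):
    X=W(v,lid);Y=W(v,ptr(v[3]))
    return np.r_[(proj(T,X)-top+v[4:6]).ravel(),(proj(S,X)-sid+v[6:8]).ravel(),(proj(T,Y)-tp+v[4:6]).ravel(),(proj(S,Y)-sp+v[6:8]).ravel(),v[4:]*.5]
if __name__=="__main__":
    r=least_squares(res,[.566,-.012,.02,.7,0,0,0,0],loss="soft_l1");print(r.x.round(4));print(res(r.x).reshape(-1,2).round(2).tolist())
    print("grip",W(r.x,[lid[4]]))
    print("ptr angle sd",np.sqrt(np.linalg.inv(r.jac.T@r.jac)[3,3]))
E
python3 fit.py
```

```text
[ 0.5647 -0.0153  0.0084  0.7442 -0.6545 -0.3255  0.1999  0.2741]
[[0.17, -0.26], [0.06, 0.37], [-0.31, -0.4], [-0.04, -0.19], [-0.14, 0.01], [-1.0, -0.81], [1.01, -0.41], [-0.5, -0.23], [-0.42, -0.23], [0.53, -0.06], [-0.2, -0.36], [0.77, 1.81], [0.15, 0.68], [0.17, 1.91], [-0.33, -0.16], [0.1, 0.14]]
grip [[ 0.44472992 -0.01629253  0.075     ]]
ptr angle sd 0.02185899356460784
```

Call:
{"fn": "servo_tool", "kwargs": {
  "plan": [
    {"slide":[0,0,-0.03],"roll":0,"grip":1},
    {"slide":[0.01,-0.02,-0.07],"roll":0,"grip":0.65},
    {"slide":[0.02,-0.06,-0.08],"roll":0.01,"grip":0.65},
    {"slide":[0.03,-0.1,-0.08],"roll":0.01,"grip":0.65},
    {"slide":[0.04,-0.14,-0.08],"roll":0.01,"grip":0.65},
    {"slide":[0.055,-0.18,-0.08],"roll":0.01,"grip":0.65},
    {"slide":[0.065,-0.22,-0.08],"roll":0.01,"grip":0.65},
    {"slide":[0.07,-0.26,-0.07],"roll":0.01,"grip":0.65},
    {"slide":[0.074,-0.285,-0.05],"roll":0.01,"grip":0.65},
    {"slide":[0.074,-0.293,-0.02],"roll":0.01,"grip":0.65}
  ]
}}

```text
time: 13.6
tcp_pos: [0.4416, -0.0198, 0.1621]
tool_rot: [0.0, -0.004, 1.0, -0.0]
wrist_force: [0.0, 0.0, -0.9]
width: 0.652
grip_force: 0.0
```

Call:
{"fn": "servo_tool", "kwargs": {
  "plan": [
    {"slide":[0,0,0.005],"roll":0,"grip":0.65},
    {"slide":[0,0,0.02],"roll":0,"grip":0.65},
    {"slide":[0,0,0.03],"roll":0,"grip":0.65},
    {"slide":[0,0,0.04],"roll":0,"grip":0.65},
    {"slide":[0,0,0.05],"roll":0,"grip":0.65},
    {"slide":[0,0,0.05],"roll":0,"grip":0.65},
    {"slide":[0,0,0.05],"roll":0,"grip":0.65},
    {"slide":[0,0,0.05],"roll":0,"grip":0.65},
    {"slide":[0,0,0.05],"roll":0,"grip":0.65},
    {"slide":[0,0,0.05],"roll":0,"grip":0.65}
  ]
}}

```text
time: 14.6
tcp_pos: [0.4421, -0.0176, 0.1132]
tool_rot: [0.0, -0.005, 1.0, -0.0]
wrist_force: [0.1, 0.2, -0.2]
width: 0.646
grip_force: 0.0
```

```bash
python3 pt.py d
```

```text
[ 0.44209779 -0.01762691  0.11308901] 0.6475452234811807 [ 0.   0.4 -0.6] 14.7
```

View pics/ds.png

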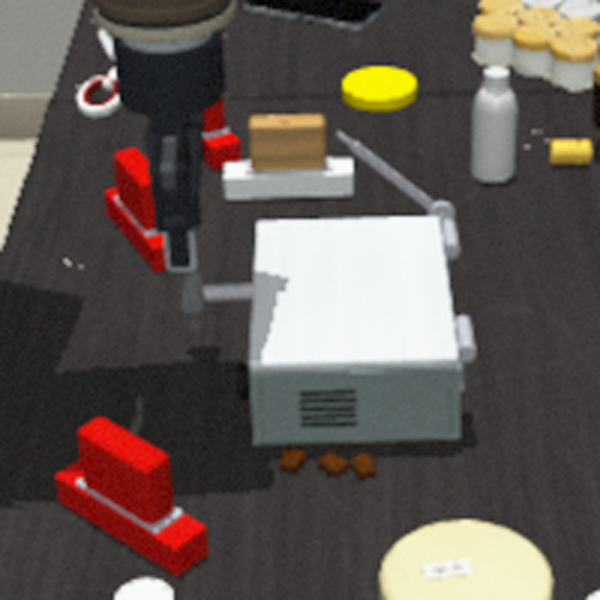

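Fingers hover above the barrel: near fingertip at crop (180,265), barrel at (192,293), so x is about 3 mm short. I correct that, descend and grip.

Call:
{"fn": "servo_tool", "kwargs": {
  "plan": [
    {"slide":[-0.003,0.001,0.015],"roll":0,"grip":0.65},
    {"slide":[-0.003,0.001,0.03],"roll":0,"grip":0.65},
    {"slide":[-0.003,0.001,0.045],"roll":0,"grip":0.65},
    {"slide":[-0.003,0.001,0.055],"roll":0,"grip":0.65},
    {"slide":[-0.003,0.001,0.06],"roll":0,"grip":0.65},
    {"slide":[-0.003,0.001,0.06],"roll":0,"grip":0.65},
    {"slide":[-0.003,0.001,0.06],"roll":0,"grip":0.1},
    {"slide":[-0.003,0.001,0.06],"roll":0,"grip":0.1},
    {"slide":[-0.003,0.001,0.06],"roll":0,"grip":0.1},
    {"slide":[-0.003,0.001,0.06],"roll":0,"grip":0.1}
  ],
  "force": 80
}}

```text
time: 15.7
tcp_pos: [0.4452, -0.0154, 0.0536]
tool_rot: [0.0, -0.005, 1.0, 0.0]
wrist_force: [0.3, 24.0, 5.5]
width: 0.376
grip_force: 78.7
```

```bash
cat > ang.py <<'E'
from h import *
def linefit(img,a,b,half=4,bright=True):
    """subpixel centroid of bright bar (or edge) along segment a-b; returns two points"""
    g=cv2.cvtColor(img,cv2.COLOR_BGR2GRAY).astype(np.float32);a,b=np.array(a,float),np.array(b,float)
    d=(b-a)/np.linalg.norm(b-a);n=np.array([-d[1],d[0]]);pts=[]
    o=np.arange(-half,half+.01,.25)
    for s in np.linspace(0,np.linalg.norm(b-a),40):
        q=a+s*d+o[:,None]*n
        v=cv2.remap(g,q[:,0].astype(np.float32).reshape(1,-1),q[:,1].astype(np.float32).reshape(1,-1),cv2.INTER_LINEAR)[0]
        if bright: w=np.clip(v-np.median(v)-15,0,None)
        else: w=np.abs(np.gradient(cv2.GaussianBlur(v.reshape(1,-1),(5,1),0)[0])); w=np.clip(w-.3*w.max(),0,None)
        if w.sum()>0: pts.append(a+s*d+n*(w@o)/w.sum())
    pts=np.float32(pts);vx,vy,x,y=cv2.fitLine(pts,cv2.DIST_HUBER,0,.01,.01).ravel()
    r=(pts-[x,y])@np.array([-vy,vx]);return (x,y),(x+vx*30,y+vy*30),r.std()
def angle(p,l,psi):
    N=np.cross(ray(p,l[0])[1],ray(p,l[1])[1]);n=np.array([-np.sin(psi),np.cos(psi),0])
    v=np.cross(N,n);h=v@[np.cos(psi),np.sin(psi),0]
    return np.arctan2(v[2],-h) if h<0 else np.arctan2(-v[2],h)
E
python3 - <<'E'
from ang import *
S=ctrl.capture("side");f=lambda c:(np.array(c)+.5)/3-.5+[210,150]
for nm in("as","cs","ds"):
    im=cv2.imread(f"pics/{nm}_raw.png")
    lp=linefit(im,f((345,136)),f((425,196)),3);ln=linefit(im,f((262,363)),f((445,359)),3,False);lf=linefit(im,f((268,220)),f((430,217)),3,False)
    for psi in(.008,.02):print(nm,psi,"ptr",angle(S,lp,psi),lp[2],"near",angle(S,ln,psi),ln[2],"far",angle(S,lf,psi),lf[2])
E
```

```text
as 0.008 ptr 0.7330824850497484 0.20083326 near 0.0018880108385932114 0.13478673 far -0.0004924035177575704 0.10424887
as 0.02 ptr 0.7363700315932121 0.20083326 near 0.010368307604462244 0.13478673 far 0.006427427548272975 0.10424887
cs 0.008 ptr 0.7340533720309731 0.2323191 near 0.00029185414823209644 0.13386226 far -0.0007494811323871911 0.10322247
cs 0.02 ptr 0.7373341456740679 0.2323191 near 0.00877219173628716 0.13386226 far 0.006170652470866686 0.10322247
ds 0.008 ptr 0.7371404685671128 0.21871634 near 0.00023230980044863575 0.13297246 far -0.0011798201322047828 0.10396406
ds 0.02 ptr 0.740401444217452 0.21871634 near 0.008712973789658834 0.13297246 far 0.005740653773862442 0.10396406
```

Call:
{"fn": "servo_tool", "kwargs": {
  "plan": [
    {"slide":[0,0.001,-0.003],"roll":0,"grip":0.1},
    {"slide":[-0.001,0.001,-0.01],"roll":0,"grip":0.1},
    {"slide":[-0.001,0.001,-0.02],"roll":0,"grip":0.1},
    {"slide":[-0.002,0.001,-0.03],"roll":0,"grip":0.1},
    {"slide":[-0.004,0.001,-0.04],"roll":0,"grip":0.1},
    {"slide":[-0.006,0.001,-0.05],"roll":0,"grip":0.1},
    {"slide":[-0.009,0.001,-0.06],"roll":0,"grip":0.1},
    {"slide":[-0.009,0.001,-0.06],"roll":0,"grip":0.1},
    {"slide":[-0.009,0.001,-0.06],"roll":0,"grip":0.1},
    {"slide":[-0.009,0.001,-0.06],"roll":0,"grip":0.1}
  ]
}}

```text
time: 16.75
tcp_pos: [0.454, -0.0151, 0.1134]
tool_rot: [0.0, -0.005, 1.0, 0.0]
wrist_force: [2.8, 7.9, -10.3]
width: 0.384
grip_force: 80.3
```

Call:
{"fn": "servo_tool", "kwargs": {
  "plan": [
    {"slide":[-0.0044,0,-0.011],"roll":0,"grip":0.1},
    {"slide":[-0.009,0,-0.022],"roll":0,"grip":0.1},
    {"slide":[-0.0142,0,-0.0325],"roll":0,"grip":0.1},
    {"slide":[-0.02,0,-0.0425],"roll":0,"grip":0.1},
    {"slide":[-0.0265,0,-0.052],"roll":0,"grip":0.1},
    {"slide":[-0.0335,0,-0.0615],"roll":0,"grip":0.1},
    {"slide":[-0.041,0,-0.071],"roll":0,"grip":0.1},
    {"slide":[-0.041,0,-0.071],"roll":0,"grip":0.1},
    {"slide":[-0.041,0,-0.071],"roll":0,"grip":0.1},
    {"slide":[-0.041,0,-0.071],"roll":0,"grip":0.1}
  ]
}}

```text
time: 17.75
tcp_pos: [0.494, -0.0147, 0.1839]
tool_rot: [-0.001, -0.005, 1.0, 0.0]
wrist_force: [-1.6, 5.3, -11.9]
width: 0.376
grip_force: 81.2
```

```bash
python3 pt.py e
```

```text
[ 0.4939622  -0.01472039  0.18387491] 0.3792733347648701 [ -1.5   5.3 -12.1] 17.85
```

View pics/es.png

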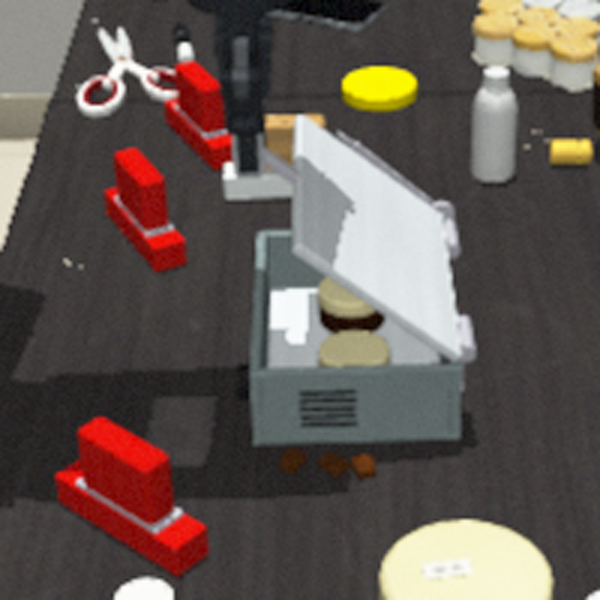

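The lid is up, held at the T-handle. Its far edge runs from crop (303,118) to (437,215) and its near side edge from (297,250) to (455,358), both about parallel to the pointer. I measure the lid's angle the same way as the pointer's.

```bash
python3 - <<'E'
from ang import *
S=ctrl.capture("side");f=lambda c:(np.array(c)+.5)/3-.5+[210,150]
im=cv2.imread("pics/es_raw.png")
cv2.imwrite("pics/e2.png",cv2.resize(im[185:275,290:375],(680,720),interpolation=cv2.INTER_CUBIC)[:600])
s=ctrl.sense()["tcp_pos"]
dz=s[2]-.0536;dx=s[0]-.4452
print("kin", np.arcsin(dz/.195),2*np.arctan2(dx,dz), "chord",2*np.arcsin(np.hypot(dx,dz)/.39))
for nm,a,b,h in(("far",(318,128),(425,206),2.),("nearbottom",(310,260),(440,352),1.6),("neartop",(312,251),(440,343),1.6)):
    l=linefit(im,f(a),f(b),h,False);print(nm,angle(S,l,.008),l[2],(np.array(l[:2])-[209.67,149.67])*3)
E
```

```text
kin 0.7315749565325327 0.7161733472205956 chord 0.7293451417633913
far 0.7041769155852518 0.08962612 [[373.01709961 164.89512085]
 [446.06702637 217.46607422]]
nearbottom 0.7337329539312927 0.58600163 [[381.39042114 308.25654053]
 [454.27509521 361.05628418]]
neartop 0.7234408865775874 0.32660434 [[376.3919165  298.50841736]
 [449.74396729 350.65699219]]
```

View pics/e2.png

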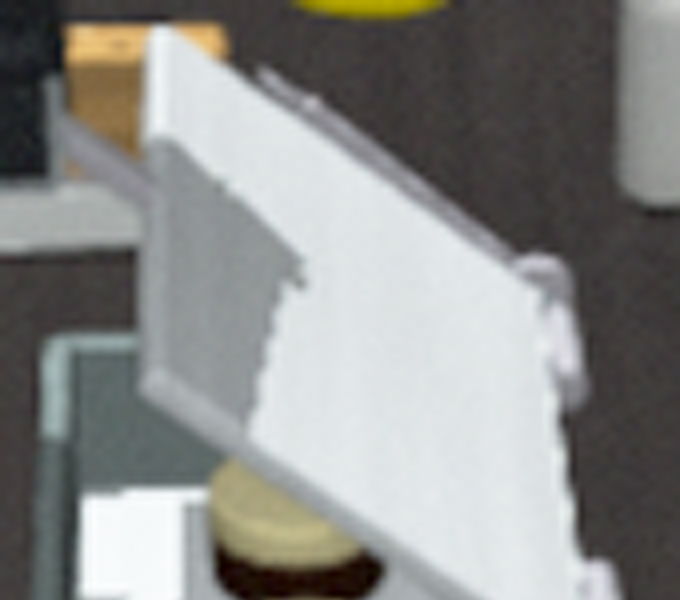

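```bash
cat >> ang.py <<'E'
def edge(img,a,b,half,sign,k0=0,k1=1):
    """signed-gradient edge: profile along n=(-dy,dx) of a->b (downward when going right)"""
    g=cv2.cvtColor(img,cv2.COLOR_BGR2GRAY).astype(np.float32);a,b=np.array(a,float),np.array(b,float)
    d=(b-a)/np.linalg.norm(b-a);n=np.array([-d[1],d[0]]);pts=[];o=np.arange(-half,half+.01,.1)
    for s in np.linspace(k0,k1,60)*np.linalg.norm(b-a):
        q=(a+s*d+o[:,None]*n).astype(np.float32)
        v=cv2.remap(g,q[:,:1].T.copy(),q[:,1:].T.copy(),cv2.INTER_CUBIC)
        w=sign*np.gradient(cv2.GaussianBlur(v,(0,0),5,borderType=cv2.BORDER_REPLICATE)[0]);w=np.clip(w-.6*w.max(),0,None)
        if w.max()>0:pts.append(a+s*d+n*(w@o)/w.sum())
    pts=np.float32(pts);vx,vy,x,y=cv2.fitLine(pts,cv2.DIST_WELSCH,0,.01,.01).ravel()
    r=(pts-[x,y])@np.array([-vy,vx]);return (x,y),(x+vx*30,y+vy*30),np.median(abs(r))
E
python3 - <<'E'
from ang import *
S=ctrl.capture("side");f=lambda c:(np.array(c)+.5)/3-.5+[210,150]
for nm in("as","cs","ds"):
    im=cv2.imread(f"pics/{nm}_raw.png");o=[]
    for k in((0,1),(0,.8),(.15,1)):
        for off,sg in((-2.5,1),(2.5,-1)):
            l=edge(im,f((350,140+off)),f((425,196+off)),2.2,sg,*k);o+=[(round(float(angle(S,l,.008)),3),round(float(l[2]),2))]
        l=linefit(im,f((350+75*k[0],140+56*k[0])),f((350+75*k[1],140+56*k[1])),3);o+=[(round(float(angle(S,l,.008)),3),round(float(l[2]),2))]
    print(nm,o)
im=cv2.imread("pics/es_raw.png");g=lambda c:(np.array(c)+.5)/8-.5+[290,185]
for nm,a,b,sg,h in(("far",(190,44),(500,262),1,1.5),("neartop",(165,380),(470,600),-1,1.5),("neartop2",(260,450),(470,600),-1,1.5),("nearbot",(155,408),(420,598),-1,1.5),("ptr top e",(300,97),(500,240),1,1.5)):
  print(nm,[(round(float(angle(S,l,.008)),3),round(float(l[2]),2)) for k in((0,1),(0,.6),(.4,1)) for l in[edge(im,g(a),g(b),h,sg,*k)]])
E
```

```text
as [(0.738, 0.05), (0.721, 0.07), (0.735, 0.18), (0.739, 0.04), (0.73, 0.06), (0.742, 0.19), (0.74, 0.04), (0.723, 0.05), (0.74, 0.18)]
cs [(0.739, 0.05), (0.718, 0.07), (0.738, 0.21), (0.739, 0.05), (0.725, 0.05), (0.741, 0.2), (0.74, 0.04), (0.721, 0.05), (0.742, 0.21)]
ds [(0.74, 0.04), (0.729, 0.07), (0.744, 0.21), (0.74, 0.04), (0.728, 0.07), (0.747, 0.2), (0.739, 0.04), (0.725, 0.06), (0.752, 0.22)]
far [(0.708, 0.07), (0.709, 0.07), (0.706, 0.06)]
neartop [(0.692, 0.18), (0.673, 0.15), (0.71, 0.03)]
neartop2 [(0.709, 0.03), (0.703, 0.03), (0.71, 0.03)]
nearbot [(0.744, 0.57), (0.672, 0.09), (0.839, 0.5)]
ptr top e [(0.736, 0.04), (0.733, 0.03), (0.739, 0.03)]
```

The pointer reads about 0.735 and the lid about 0.709, so I raise the lid about 0.025 rad along its arc.

Call:
{"fn": "servo_tool", "kwargs": {
  "plan": [
    {"slide":[-0.001,0,-0.001],"roll":0,"grip":0.1},
    {"slide":[-0.002,0,-0.0025],"roll":0,"grip":0.1},
    {"slide":[-0.003,0,-0.0038],"roll":0,"grip":0.1},
    {"slide":[-0.003,0,-0.0038],"roll":0,"grip":0.1},
    {"slide":[-0.003,0,-0.0038],"roll":0,"grip":0.1},
    {"slide":[-0.003,0,-0.0038],"roll":0,"grip":0.1},
    {"slide":[-0.003,0,-0.0038],"roll":0,"grip":0.1},
    {"slide":[-0.003,0,-0.0038],"roll":0,"grip":0.1},
    {"slide":[-0.003,0,-0.0038],"roll":0,"grip":0.1},
    {"slide":[-0.003,0,-0.0038],"roll":0,"grip":0.1}
  ]
}}

```text
time: 18.95
tcp_pos: [0.4972, -0.0147, 0.1875]
tool_rot: [-0.001, -0.005, 1.0, 0.0]
wrist_force: [1.0, 4.9, -16.5]
width: 0.382
grip_force: 80.9
```

```bash
python3 pt.py f; python3 - <<'E'
from ang import *
S=ctrl.capture("side");g=lambda c:(np.array(c)+.5)/8-.5+[290,185]
im=cv2.imread("pics/fs_raw.png")
for nm,a,b,sg,h in(("far",(190,40),(500,260),1,1.5),("neartop2",(260,446),(470,599),-1,1.5),("ptr top e",(300,97),(500,240),1,1.5)):
  print(nm,[(round(float(angle(S,l,.008)),3),round(float(l[2]),2)) for k in((0,1),(0,.6),(.4,1)) for l in[edge(im,g(a),g(b),h,sg,*k)]])
cv2.imwrite("pics/f2.png",cv2.resize(im[180:275,285:375],(680,718),interpolation=cv2.INTER_CUBIC)[:600])
E
```

```text
[ 0.49715254 -0.01475873  0.18750646] 0.3762048618410663 [  0.9   6.3 -16.2] 19.05
far [(0.722, 0.04), (0.724, 0.04), (0.718, 0.05)]
neartop2 [(0.731, 0.04), (0.731, 0.03), (0.731, 0.04)]
ptr top e [(0.737, 0.04), (0.73, 0.03), (0.742, 0.05)]
```

View pics/f2.png

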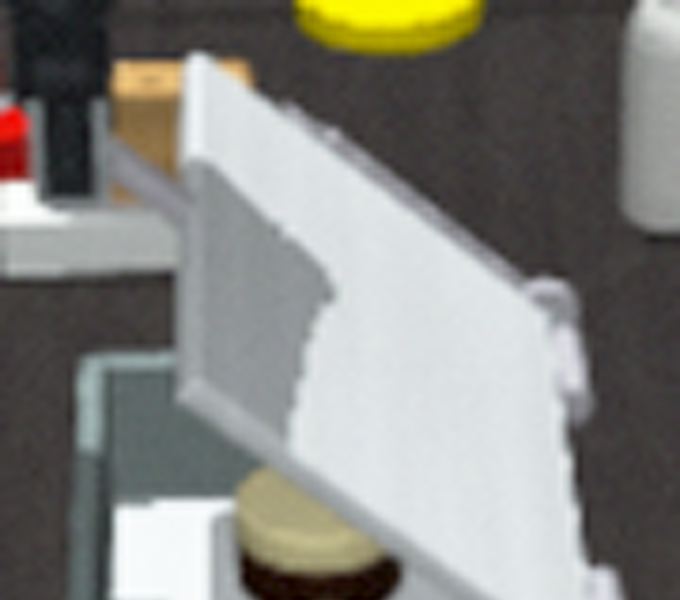

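Lid and pointer edges are now parallel at about 0.73 rad, the lid edge lies along the pointer, and the gripper holds the handle. I hand in.

```bash
python3 -c "
from rig import ctrl
print(ctrl.close_job())"
```

```text
the job is handed in; nothing more can be done
None
```

The job is handed in: the three chips are on the table, the scraper is set down clear of the box, and the gripper is holding the lid in line with the pointer (both about 0.73 rad by camera; the arm's own position puts the lid nearer 0.75).

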